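# Test the blue lamp battery

### The arm

A 6-joint arm with a two-finger parallel gripper is mounted at the origin on the work surface. World frame = base frame: x ahead of the robot, y to its left, z up, the work surface at z = 0. Lengths are in mm, angles in degrees, forces in N, time in s.
With the tool pointing down it reaches from about 300 to 850 mm from the base axis. Payload 4.2 kg.
Tool frame: the origin (TCP) lies on the centre line of the jaws, within the pads' length; the fingertips stand 14 mm ahead of it and the grasp point (between the pads) lies 5 mm behind it; z points along the fingers, y is the line along which they close (so a half turn about z gives the same grasp; the last joint's range is limited). The gripper opens to 91 mm and grips with 3 to 60 N. Pads are 32 mm wide; open, the fingers measure 118 mm over their backs; the gripper's body (76 mm by 178 mm) begins 60 mm behind the grasp point.
Start: joints at [-73.167, 18.312, 89.639, -0, 72.044, -1.146], TCP at [177.491, -546.936, 227.976] pointing down, gripper open.
Joint ranges: [-177.97, 177.97], [-48.28, 115.42], [12.27, 149.76], [-77.06, 257.06], [2.81, 150.46], [-146.56, 146.56]. Speed limits (degrees/s): [147.25, 147.25, 180, 180, 180, 180].

### API

Orientations are given as [roll, pitch, yaw] about the fixed x, y, z axes, in that order (R = Rz(yaw) Ry(pitch) Rx(roll)).
In Python, from workcell import * gives the robot as it stands. The module is installed in compiled form; this text tells all that it offers.
- The arm moves only by the shell command python3 -m crank 'ROWS' [FORCE]. ROWS is JSON, a list of rows, each an object of numbers: "grip": the finger opening in m, from 0 to 0.0912; "x", "y", "z": the shift along the tool's x, y, z in m; "yaw": the turn about the tool's z in rad. In form: [{"grip": .., "x": .., "y": .., "z": .., "yaw": ..}, ...]. A call has exactly 5 rows; each row is the pose to reach, as a shift and turn from the pose commanded when the call began, along the tool's axes at that moment; what a row does not reach only later rows make up. A row lasts 1/12 s, in which the tool goes at most 41.7 mm and 7.16 degrees, less where a joint would pass 70% of its speed; a pose out of reach is approached as far as the arm can. A call with a gripper value outside its range is refused whole. The fingers move at their own pace and stop on an object; FORCE is the grip in N (left out, the last holds). Time passes only in rows, so rows that repeat a pose let the fingers close, or fill a call up. It gives the time, the measured TCP pose, the force, the opening and the grip force at its end, in the units of the state.
- state(): the state, without advancing time (a new reading comes with each control period).
- grab_frame(name): name is "side" or "top" or "wrist"; returns the picture (480x640x3 uint8, red, green, blue); there is no depth.
- camera_model(name): a dict with "intrinsics" (3x3 intrinsics, pixels), "R" (3x3) and "t" (3): a world point X has camera coordinates R X + t. Camera axes: x right, y down, z forward; pixel columns grow to the right and rows downward; lengths in mm; the calibration is good to about 2 mm. A picture is of the moment at which its call begins: read the wrist's pose just before it. camera_model takes no time and is no camera call; for the wrist camera it gives the pose at the moment of the call.
- job_done(): hands the job in; it is judged then, once.
The state is a dict: "time_s": time; "qpos": joint angles; "qvel": joint speeds; "effort": joint torques, N m; "ee_pos": TCP position; "ee_rot": TCP orientation; "force": force on the tool from outside, world axes, zero at the start; "torque": the same for the moment, N m; "gripper_width": finger opening in mm; "gripper_force": force on a finger pad.
Only numpy, scipy, OpenCV 4.12 (cv2) and the standard library are available. Lean on these libraries where they do the work, as an engineer would, in place of code of your own. Each camera call takes 0.05 s, during which the arm holds its last target. There are 200 camera calls.

### The job

Switch the battery tester on by pushing the orange-tipped lever of the yellow isolator box all the way over, away from the robot, and leave it on. Then, with a closed fingertip, gently press the white test button of the bay that holds the blue battery right down, keep it down for about a second, let it come up again and withdraw. Leave the other test buttons alone, do not pick up or shift any battery, and do not disturb anything else on the bench.

Things in the scene. Friction and masses are not known exactly. Their poses are not given: they have to be found in the camera images.
- battery_blue: blue plastic lamp-battery case, 80 x 55 x 42 mm (x, y, z), 0.21 to 0.42 kg, black stripe and two brass studs on top, lying loose in one of the tester's four bays (any of them); origin at the centre of its underside
- battery_red: red plastic lamp-battery case, 80 x 55 x 42 mm (x, y, z), 0.21 to 0.42 kg, black stripe and two brass studs on top, lying loose in one of the tester's four bays (any of them); origin at the centre of its underside
- battery_yellow: yellow plastic lamp-battery case, 80 x 55 x 42 mm (x, y, z), 0.21 to 0.42 kg, black stripe and two brass studs on top, lying loose in one of the tester's four bays (any of them); origin at the centre of its underside
- battery_green: green plastic lamp-battery case, 80 x 55 x 42 mm (x, y, z), 0.21 to 0.42 kg, black stripe and two brass studs on top, lying loose in one of the tester's four bays (any of them); origin at the centre of its underside
- tester: grey four-bay battery tester fixed to the bench, 200 x 380 x 30 mm (x, y, z), origin at the centre of its underside. Bays 0 to 3 at local y = -135, -45, 45, 135 mm, x = 40 mm: black frames 94 x 69 mm, 10 mm high; a battery's origin is within 5 mm of its bay's centre, 30 mm up. Each bay's test button is at local x = -68 mm, on the robot's side, joined to it by a white line
- button0_top (a point): centre of the top face of the white test button of bay 0, 26 mm across, in a black round housing 42 mm across; 53 mm above the bench when up; moves down with the button
- button0 (a joint): travel of the test button of bay 0: 0 up, 0.007 m fully down (vertical); spring, 1.5 N to start it, 5 N fully down, comes up by itself
- button1_top (a point): centre of the top face of the white test button of bay 1, 26 mm across, in a black round housing 42 mm across; 53 mm above the bench when up; moves down with the button
- button1 (a joint): travel of the test button of bay 1: 0 up, 0.007 m fully down (vertical); spring, 1.5 N to start it, 5 N fully down, comes up by itself
- button2_top (a point): centre of the top face of the white test button of bay 2, 26 mm across, in a black round housing 42 mm across; 53 mm above the bench when up; moves down with the button
- button2 (a joint): travel of the test button of bay 2: 0 up, 0.007 m fully down (vertical); spring, 1.5 N to start it, 5 N fully down, comes up by itself
- button3_top (a point): centre of the top face of the white test button of bay 3, 26 mm across, in a black round housing 42 mm across; 53 mm above the bench when up; moves down with the button
- button3 (a joint): travel of the test button of bay 3: 0 up, 0.007 m fully down (vertical); spring, 1.5 N to start it, 5 N fully down, comes up by itself
- isolator: yellow isolator box fixed to the bench, 110 x 90 x 30 mm, left or right of the tester; origin at the centre of its underside; the lever is pushed towards its +x to switch on; on it a grey block 70 x 50 x 25 mm carries the lever, whose pivot (axis along the box's y) is 52 mm above the box's origin
- lever_tip (a point): centre of the orange ball, 26 mm across, at the end of the isolator's lever, 70 mm from the pivot on a 10 mm steel stem; 113 mm above the bench at either end of its swing, 122 mm when upright
- lever (a joint): angle of the isolator's lever: 0 leaning 0.5 rad from vertical to the box's -x (off), 1.0 leaning 0.5 rad to its +x (on, against its stop); about 1 N at the ball moves it, and it stays where it is left; it starts between 0 and 0.15
- iron_stand: black stand 110 x 80 mm with a yellow soldering iron lying in it, about 100 mm high, fixed to the bench on the other side of the tester from the isolator; origin at the centre of its underside; the iron lies along its x and overhangs the base by 20 mm on its -x side and 35 mm on its +x side; leave alone
- spool_orange: solder reel with orange top flange, 60 mm across, 55 mm high, loose, upright between robot and tester; origin at the centre of its underside
- spool_white: solder reel with white flanges, 48 mm across, 45 mm high, loose, upright between robot and tester; origin at the centre of its underside
- flux_tin: closed flux tin with a blue band, 64 mm across, 55 mm high, loose, at one of the far corners of the tester; origin at the centre of its underside
- cap_lamp: black cap-lamp head with white bezel, face down, 74 mm across, 48 mm high, loose, at one of the far corners of the tester; origin at the centre of its underside
- screwdriver: screwdriver lying loose beyond the tester, roughly along y; about 0.2 m long and 26 mm thick; origin at the middle of its underside
There are look-alikes about, which are no part of the job. Several things have the shape of the isolator; the one meant has the colours described above. Several things have the shape of the battery_green; the one meant has the colours described above.

How it is judged:
By the outcome, as a careful person would: the job done as asked, in the order asked, and still so for the second after the job is handed in, with the robot touching nothing.
It also fails if it takes over 45 s, if anything falls off the work surface, if the arm or the gripper's body presses on something with over 40 N, if the wrist force passes 120 N, or if a joint passes its speed limit or range.

## Working session

There is one attempt and no reset: what is moved stays moved. The work goes in short steps, Python scripts to look and compute and a shell command to move; the robot and the scene stay as the last step left them, time stands still between calls to the robot, and variables do not carry over. Pictures are saved under pics/ and viewed, at most 10 in all, crops included, and the job is handed in when it is done.

```bash
mkdir -p pics; python3 - <<'E'
from workcell import *
import cv2
for n in("top","side"):
    cv2.imwrite(f"pics/{n}0.png",grab_frame(n)[:,:,::-1])
    m=camera_model(n);print(n,m["intrinsics"],m["R"],m["t"])
s=state();print(s["ee_pos"],s["ee_rot"],s["time_s"])
E
```

```text
top [[511.34723036   0.         316.26564994]
 [  0.         511.34723036 237.19517918]
 [  0.           0.           1.        ]] [[-0.02330354 -0.99950671 -0.02105419]
 [-0.98952513  0.02606176 -0.14198876]
 [ 0.14246743  0.01752481 -0.98964434]] [  64.66650506  563.23405425 1211.85853662]
side [[613.24703342   0.         315.13801346]
 [  0.         613.24703342 237.47923861]
 [  0.           0.           1.        ]] [[-0.9985741  -0.0530718  -0.0057581 ]
 [-0.02375693  0.53839224 -0.84235943]
 [ 0.04780565 -0.84102151 -0.53888536]] [ 564.12956578   67.84085453 1436.29625319]
[ 177.34322118 -546.51401124  227.2044889 ] [-1.79907935e+02 -8.75629600e-04  1.79777513e+01] 0.1
```

View pics/top0.png

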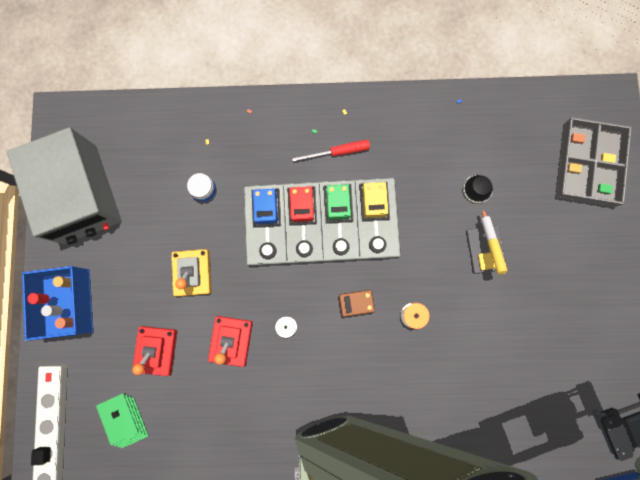

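View pics/side0.png

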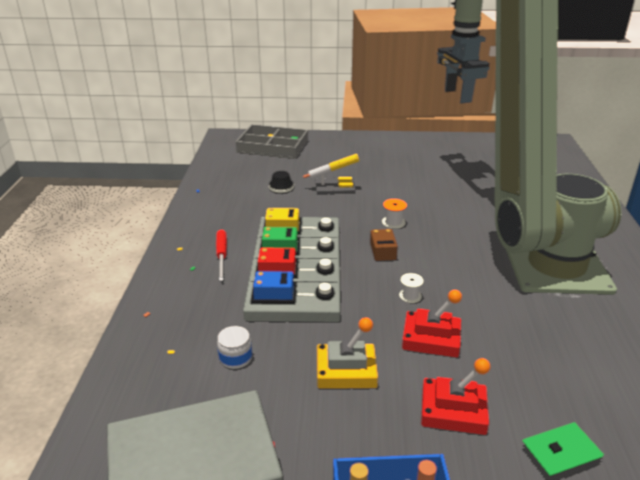

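The yellow box at top (190,272) / side (347,362) is the isolator. The red boxes at top (230,340) and (155,350) are look-alikes. The blue battery is at top (265,205), and its button is at top (267,250) / side (325,291). I'll confirm both in an enlarged crop.

```bash
python3 - <<'E'
import cv2,numpy as np
a=cv2.imread("pics/top0.png")[180:305,165:295];b=cv2.imread("pics/side0.png")[265:395,240:390]
f=lambda i:cv2.resize(i,None,fx=4,fy=4,interpolation=cv2.INTER_CUBIC)
a=cv2.resize(a,None,fx=3,fy=3,interpolation=cv2.INTER_CUBIC);b=cv2.resize(b,None,fx=2.7,fy=2.7,interpolation=cv2.INTER_CUBIC)
h=max(len(a),len(b));c=np.zeros((h,a.shape[1]+b.shape[1],3),np.uint8);c[:len(a),:a.shape[1]]=a;c[:len(b),a.shape[1]:]=b
print(c.shape);cv2.imwrite("pics/crop.png",c)
E
```

```text
(375, 795, 3)
```

View pics/crop.png

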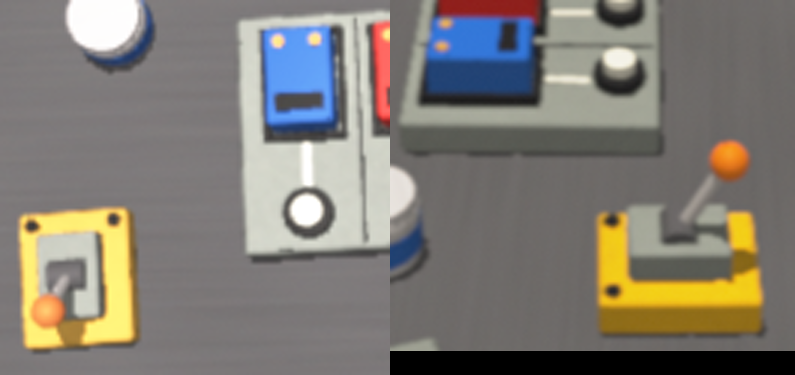

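The crop shows the yellow isolator with a grey block and orange ball, ball at top (180.7,283.7) / side (365.9,324.3). The blue battery's white line runs to the button at top (267.7,250.3) / side (325.2,286.8).

```bash
cat >h.py <<'E'
from workcell import *
import numpy as np,cv2
def P(n):
    m=camera_model(n);return m["intrinsics"]@np.c_[m["R"],m["t"]]
def tri(a,b):
    X=cv2.triangulatePoints(P("top"),P("side"),np.array(a,float),np.array(b,float))[:,0];return X[:3]/X[3]
def ray(n,uv,z):
    p=P(n);H=np.c_[p[:,0],p[:,1],p[:,2]*z+p[:,3]];X=np.linalg.solve(H,[*uv,1]);return X[:2]/X[2]
E
python3 - <<'E'
from h import *
np.set_printoptions(precision=1,suppress=True)
ball=tri((180.7,283.7),(365.9,324.3));bt=tri((267.7,250.3),(325.2,286.8))
print(ball,bt,ray("top",(180.7,283.7),113),ray("side",(365.9,324.3),113),ray("top",(267.7,250.3),53),ray("side",(325.2,286.8),53))
for u,v in((20,213),(132,208),(138,343),(24,350)): print(ray("top",(165+u/3,180+v/3),30))
for u,v in((250.5,248),(377.5,244)): print("buttons",ray("top",(u,v),53))
print(state()["ee_pos"])
E
```

```text
[454.6 361.7 115.4] [534.4 169.1  50.2] [454.9 362.4] [454.4 358.9] [534.  168.8] [534.3 172.9]
[541.1 409.8]
[542.9 316.9]
[432.  311.3]
[428.6 404.6]
buttons [540.7 210.6]
buttons [542.4 -97. ]
[ 177.3 -546.5  227.2]
```

```bash
cat >>h.py <<'E'
from scipy.spatial.transform import Rotation as Ro
def go(*tg):
    s=state();R=Ro.from_euler("xyz",s["ee_rot"],degrees=True).as_matrix()
    print("at",s["time_s"],np.round(s["ee_pos"],1),np.round(s["ee_rot"],1),"F",np.round(s["force"],1),"w",round(s["gripper_width"],1))
    for t in tg: print(t,"shift m",np.round(R.T@(np.array(t)-s["ee_pos"])/1000,4))
E
python3 -m crank '[{"grip":0,"x":0.032,"y":-0.024,"z":0,"yaw":-0.12},{"grip":0,"x":0.064,"y":-0.048,"z":0,"yaw":-0.24},{"grip":0,"x":0.096,"y":-0.072,"z":0,"yaw":-0.36},{"grip":0,"x":0.128,"y":-0.096,"z":0,"yaw":-0.48},{"grip":0,"x":0.160,"y":-0.120,"z":0,"yaw":-0.60}]' 20
python3 -c "
from h import *
go((450,-150,227),(405,361,227))"
```

```text
time_s: 0.52
ee_pos: [293.1, -381.6, 227.6]
ee_rot: [-180.0, -0.0, 52.7]
force: [0.4, -1.0, 0.6]
gripper_width: 60.5
gripper_force: 0.0
at 0.5167 [ 293.1 -381.6  227.6] [-180.    -0.    52.7] F [ 0.4 -1.   0.6] w 60.5
(450, -150, 227) shift m [ 0.2793 -0.0158  0.0007]
(405, 361, 227) shift m [ 0.6582 -0.3616  0.001 ]
```

```bash
python3 -m crank '[{"grip":0,"x":0.040,"y":-0.002,"z":0,"yaw":-0.12},{"grip":0,"x":0.080,"y":-0.004,"z":0,"yaw":-0.24},{"grip":0,"x":0.120,"y":-0.006,"z":0,"yaw":-0.36},{"grip":0,"x":0.160,"y":-0.008,"z":0,"yaw":-0.48},{"grip":0,"x":0.200,"y":-0.010,"z":0,"yaw":-0.60}]'
python3 -c "
from h import *
go((405,361,227))"
```

```text
time_s: 0.93
ee_pos: [407.3, -217.0, 227.8]
ee_rot: [-180.0, -0.0, 87.1]
force: [1.1, -1.3, 0.5]
gripper_width: 27.4
gripper_force: 0.0
at 0.9333 [ 407.3 -217.   227.8] [-180.    -0.    87.1] F [ 1.1 -1.3  0.5] w 27.4
(405, 361, 227) shift m [ 0.5771 -0.0319  0.0008]
```

```bash
python3 -m crank '[{"grip":0,"x":0.040,"y":-0.002,"z":0,"yaw":-0.05},{"grip":0,"x":0.080,"y":-0.004,"z":0,"yaw":-0.098},{"grip":0,"x":0.120,"y":-0.006,"z":0,"yaw":-0.098},{"grip":0,"x":0.160,"y":-0.009,"z":0,"yaw":-0.098},{"grip":0,"x":0.200,"y":-0.011,"z":0,"yaw":-0.098}]'
python3 -m crank '[{"grip":0,"x":0.040,"y":0.002,"z":0,"yaw":0},{"grip":0,"x":0.080,"y":0.004,"z":0,"yaw":0},{"grip":0,"x":0.120,"y":0.006,"z":0,"yaw":0},{"grip":0,"x":0.160,"y":0.008,"z":0,"yaw":0},{"grip":0,"x":0.200,"y":0.010,"z":0,"yaw":0}]'
python3 -c "
from h import *
go((405,361,227),(405,361,115))"
```

```text
time_s: 1.35
ee_pos: [406.5, -16.8, 227.8]
ee_rot: [-180.0, 0.0, 92.3]
force: [0.7, 0.8, -0.6]
gripper_width: 0.5
gripper_force: 0.0
time_s: 1.77
ee_pos: [408.3, 183.5, 227.8]
ee_rot: [-180.0, 0.0, 92.4]
force: [0.8, 0.0, -0.3]
gripper_width: 0.3
gripper_force: 0.0
at 1.7667 [408.3 183.5 227.8] [-180.     0.    92.4] F [ 0.8  0.  -0.3] w 0.3
(405, 361, 227) shift m [0.1775 0.004  0.0007]
(405, 361, 115) shift m [0.1775 0.004  0.1127]
```

```bash
python3 -m crank '[{"grip":0,"x":0.040,"y":0,"z":0,"yaw":0},{"grip":0,"x":0.080,"y":0,"z":0,"yaw":0},{"grip":0,"x":0.120,"y":0,"z":0,"yaw":0},{"grip":0,"x":0.150,"y":0,"z":0,"yaw":0},{"grip":0,"x":0.177,"y":0.002,"z":0,"yaw":0}]'
python3 -m crank '[{"grip":0,"x":0,"y":0,"z":0.03,"yaw":0},{"grip":0,"x":0,"y":0,"z":0.06,"yaw":0},{"grip":0,"x":0,"y":0,"z":0.09,"yaw":0},{"grip":0,"x":0,"y":0,"z":0.111,"yaw":0},{"grip":0,"x":0,"y":0,"z":0.111,"yaw":0}]'
python3 - <<'E'
from h import *
go((428,361,117),(495,364,117))
a=grab_frame("top")[180:340,150:310];b=grab_frame("side")[230:390,300:460]
cv2.imwrite("pics/pre.png",cv2.resize(np.hstack([a,b]),None,fx=2.5,fy=2.5)[:,:,::-1])
E
```

```text
time_s: 2.18
ee_pos: [402.8, 360.8, 227.3]
ee_rot: [-179.9, 0.0, 92.5]
force: [1.1, 0.4, 0.3]
gripper_width: 0.7
gripper_force: 0.0
time_s: 2.6
ee_pos: [401.0, 356.3, 112.2]
ee_rot: [-179.5, 0.4, 92.4]
force: [-0.5, 0.2, -0.4]
gripper_width: 0.5
gripper_force: 0.0
at 2.6 [401.  356.3 112.2] [-179.5    0.4   92.4] F [-0.5  0.2 -0.4] w 0.5
(428, 361, 117) shift m [ 0.0036  0.0272 -0.0051]
(495, 364, 117) shift m [ 0.0038  0.0942 -0.0056]
```

View pics/pre.png

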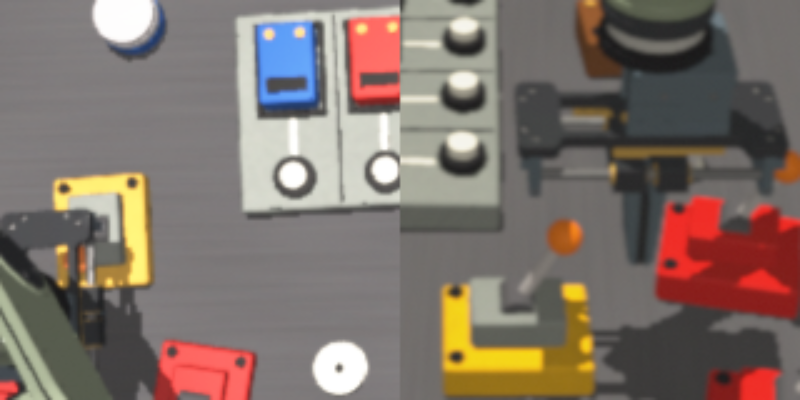

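The ball is at (563,235) in the side half, with the closed fingertips behind it on the robot's side. They are aligned and clear of both boxes. Now the push, in steps.

```bash
python3 -m crank '[{"grip":0,"x":0,"y":0.004,"z":0,"yaw":0},{"grip":0,"x":0,"y":0.008,"z":0,"yaw":0},{"grip":0,"x":0,"y":0.012,"z":0,"yaw":0},{"grip":0,"x":0,"y":0.016,"z":0,"yaw":0},{"grip":0,"x":0,"y":0.016,"z":0,"yaw":0}]'
python3 -c "
from h import *
go((495,364,117))"
```

```text
time_s: 3.12
ee_pos: [421.2, 359.5, 117.7]
ee_rot: [179.9, -0.1, 92.3]
force: [-0.2, -0.4, 0.2]
gripper_width: 0.5
gripper_force: 0.0
at 3.1167 [421.2 359.5 117.7] [ 1.799e+02 -1.000e-01  9.230e+01] F [-0.2 -0.4  0.2] w 0.5
(495, 364, 117) shift m [0.0015 0.0739 0.0009]
```

```bash
python3 -m crank '[{"grip":0,"x":0,"y":0.006,"z":0,"yaw":0},{"grip":0,"x":0,"y":0.012,"z":0,"yaw":0},{"grip":0,"x":0,"y":0.018,"z":0,"yaw":0},{"grip":0,"x":0,"y":0.024,"z":0,"yaw":0},{"grip":0,"x":0,"y":0.030,"z":0,"yaw":0}]'
python3 -m crank '[{"grip":0,"x":0,"y":0.006,"z":0,"yaw":0},{"grip":0,"x":0,"y":0.012,"z":0,"yaw":0},{"grip":0,"x":0,"y":0.018,"z":0,"yaw":0},{"grip":0,"x":0,"y":0.024,"z":0,"yaw":0},{"grip":0,"x":0,"y":0.030,"z":0,"yaw":0}]'
python3 -m crank '[{"grip":0,"x":0,"y":0.002,"z":0,"yaw":0},{"grip":0,"x":0,"y":0.004,"z":0,"yaw":0},{"grip":0,"x":0,"y":0.006,"z":0,"yaw":0},{"grip":0,"x":0,"y":0.007,"z":0,"yaw":0},{"grip":0,"x":0,"y":0.008,"z":0,"yaw":0}]'
```

```text
time_s: 3.53
ee_pos: [450.3, 360.4, 116.9]
ee_rot: [-180.0, 0.0, 92.3]
force: [-1.9, 0.0, 1.5]
gripper_width: 0.3
gripper_force: 0.9
time_s: 3.95
ee_pos: [480.5, 361.7, 116.8]
ee_rot: [180.0, -0.0, 92.4]
force: [-1.0, 0.9, 0.5]
gripper_width: 0.3
gripper_force: 0.5
time_s: 4.37
ee_pos: [487.6, 361.8, 116.7]
ee_rot: [-180.0, 0.0, 92.4]
force: [-1.0, 0.8, -1.7]
gripper_width: 0.1
gripper_force: 0.4
```

Pushing at about 1 N, as expected. I'll go on in 1 mm rows until it meets the stop.

```bash
python3 -m crank '[{"grip":0,"x":0,"y":0.001,"z":0,"yaw":0},{"grip":0,"x":0,"y":0.002,"z":0,"yaw":0},{"grip":0,"x":0,"y":0.003,"z":0,"yaw":0},{"grip":0,"x":0,"y":0.004,"z":0,"yaw":0},{"grip":0,"x":0,"y":0.004,"z":0,"yaw":0}]'
python3 -m crank '[{"grip":0,"x":0,"y":0.001,"z":0,"yaw":0},{"grip":0,"x":0,"y":0.002,"z":0,"yaw":0},{"grip":0,"x":0,"y":0.002,"z":0,"yaw":0},{"grip":0,"x":0,"y":0.002,"z":0,"yaw":0},{"grip":0,"x":0,"y":0.002,"z":0,"yaw":0}]'
```

```text
time_s: 4.78
ee_pos: [492.0, 362.1, 116.9]
ee_rot: [180.0, 0.0, 92.3]
force: [-1.1, -0.1, -0.9]
gripper_width: 0.7
gripper_force: 0.3
time_s: 5.2
ee_pos: [494.0, 362.3, 117.0]
ee_rot: [180.0, -0.0, 92.4]
force: [0.2, -0.2, 0.0]
gripper_width: 0.4
gripper_force: 0.2
```

```bash
python3 -m crank '[{"grip":0,"x":0,"y":0.001,"z":0,"yaw":0},{"grip":0,"x":0,"y":0.002,"z":0,"yaw":0},{"grip":0,"x":0,"y":0.002,"z":0,"yaw":0},{"grip":0,"x":0,"y":0.002,"z":0,"yaw":0},{"grip":0,"x":0,"y":0.002,"z":0,"yaw":0}]'
python3 -m crank '[{"grip":0,"x":0,"y":0.001,"z":0,"yaw":0},{"grip":0,"x":0,"y":0.001,"z":0,"yaw":0},{"grip":0,"x":0,"y":0.002,"z":0,"yaw":0},{"grip":0,"x":0,"y":0.002,"z":0,"yaw":0},{"grip":0,"x":0,"y":0.002,"z":0,"yaw":0}]'
```

```text
time_s: 5.62
ee_pos: [495.9, 362.3, 116.9]
ee_rot: [180.0, 0.0, 92.3]
force: [-1.4, 0.2, -0.4]
gripper_width: 0.3
gripper_force: 0.2
time_s: 6.03
ee_pos: [497.8, 362.4, 116.9]
ee_rot: [180.0, 0.0, 92.3]
force: [-0.2, -0.7, -0.3]
gripper_width: 0.4
gripper_force: 0.3
```

```bash
python3 -m crank '[{"grip":0,"x":0,"y":0.001,"z":0,"yaw":0},{"grip":0,"x":0,"y":0.002,"z":0,"yaw":0},{"grip":0,"x":0,"y":0.002,"z":0,"yaw":0},{"grip":0,"x":0,"y":0.002,"z":0,"yaw":0},{"grip":0,"x":0,"y":0.002,"z":0,"yaw":0}]'
python3 - <<'E'
from h import *
go()
a=grab_frame("top")[210:320,150:260];b=grab_frame("side")[280:390,290:400]
cv2.imwrite("pics/push.png",cv2.resize(np.hstack([a,b]),None,fx=3.6,fy=3.6,interpolation=cv2.INTER_CUBIC)[:,:,::-1])
m=P("side")
for z in (113,):
  for x in (454.6,519.7): q=m@[x,362,z,1];print(q[:2]/q[2])
E
```

```text
time_s: 6.45
ee_pos: [499.0, 362.4, 116.8]
ee_rot: [-179.9, 0.0, 92.4]
force: [-4.8, -0.0, 0.6]
gripper_width: 0.3
gripper_force: 2.3
at 6.45 [499.  362.4 116.8] [-179.9    0.    92.4] F [-4.8 -0.   0.6] w 0.3
[365.8255287  325.45327628]
[329.30124284 324.33790413]
```

View pics/push.png

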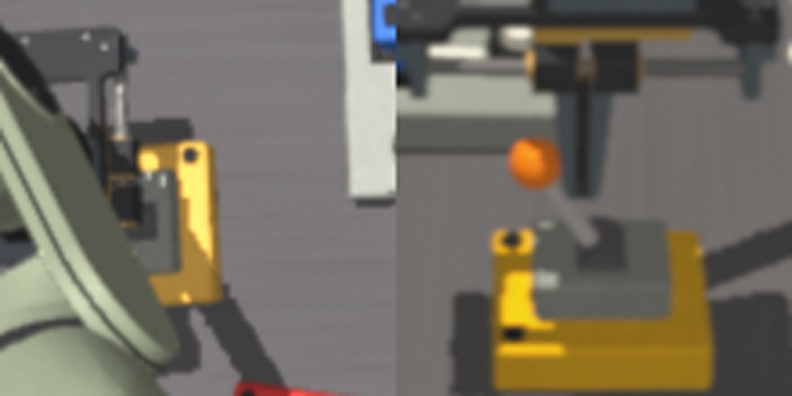

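The stop is met: force has risen to 4.8 N, and the ball at side (328.6,325) matches the predicted "on" position (329.3,324.3). I'll nudge it 1 mm more, then back off and rise.

```bash
python3 -m crank '[{"grip":0,"x":0,"y":0.001,"z":0,"yaw":0},{"grip":0,"x":0,"y":0.001,"z":0,"yaw":0},{"grip":0,"x":0,"y":-0.01,"z":0,"yaw":0},{"grip":0,"x":0,"y":-0.025,"z":0,"yaw":0},{"grip":0,"x":0,"y":-0.040,"z":0,"yaw":0}]'
python3 -m crank '[{"grip":0,"x":0,"y":0,"z":-0.02,"yaw":0},{"grip":0,"x":0,"y":0,"z":-0.04,"yaw":0},{"grip":0,"x":0,"y":0,"z":-0.06,"yaw":0},{"grip":0,"x":0,"y":0,"z":-0.08,"yaw":0},{"grip":0,"x":0,"y":0,"z":-0.08,"yaw":0}]'
python3 - <<'E'
from h import *
go((534.3,170.5,197),(534.3,170.5,90))
E
```

```text
time_s: 6.97
ee_pos: [460.7, 361.0, 117.2]
ee_rot: [179.8, -0.1, 92.3]
force: [-0.1, -0.1, 0.9]
gripper_width: 0.6
gripper_force: 0.0
time_s: 7.38
ee_pos: [462.6, 362.5, 201.7]
ee_rot: [179.4, -0.3, 92.4]
force: [0.1, 0.0, 0.2]
gripper_width: 0.7
gripper_force: 0.0
at 7.3833 [462.6 362.5 201.7] [179.4  -0.3  92.4] F [0.1 0.  0.2] w 0.7
(534.3, 170.5, 197) shift m [-0.1948  0.0637  0.0043]
(534.3, 170.5, 90) shift m [-0.1954  0.0625  0.1113]
```

```bash
python3 -m crank '[{"grip":0,"x":-0.039,"y":0.012,"z":0,"yaw":0},{"grip":0,"x":-0.078,"y":0.025,"z":0,"yaw":0},{"grip":0,"x":-0.117,"y":0.038,"z":0,"yaw":0},{"grip":0,"x":-0.156,"y":0.051,"z":0,"yaw":0},{"grip":0,"x":-0.194,"y":0.063,"z":0,"yaw":0}]'
python3 -m crank '[{"grip":0,"x":0,"y":0,"z":0.03,"yaw":0},{"grip":0,"x":0,"y":0,"z":0.06,"yaw":0},{"grip":0,"x":0,"y":0,"z":0.09,"yaw":0},{"grip":0,"x":0,"y":0,"z":0.105,"yaw":0},{"grip":0,"x":0,"y":0,"z":0.105,"yaw":0}]'
python3 -m crank '[{"grip":0,"x":0,"y":0,"z":0,"yaw":0},{"grip":0,"x":0,"y":0,"z":0,"yaw":0},{"grip":0,"x":0,"y":0,"z":0,"yaw":0},{"grip":0,"x":0,"y":0,"z":0,"yaw":0},{"grip":0,"x":0,"y":0,"z":0,"yaw":0}]'
python3 - <<'E'
from h import *
go((534.3,170.5,70))
a=grab_frame("wrist");cv2.imwrite("pics/w.png",a[:,:,::-1])
b=grab_frame("side");a=grab_frame("top")
cv2.imwrite("pics/btn.png",np.hstack([cv2.resize(x,(400,400),interpolation=cv2.INTER_CUBIC) for x in(a[180:300,165:285],b[240:360,270:390])])[:,:,::-1])
E
```

```text
time_s: 7.8
ee_pos: [531.6, 167.5, 196.4]
ee_rot: [179.9, 0.0, 92.4]
force: [-0.0, 0.1, -0.8]
gripper_width: 0.3
gripper_force: 0.0
time_s: 8.22
ee_pos: [528.3, 168.3, 87.7]
ee_rot: [-179.6, 0.1, 92.3]
force: [0.5, -0.8, -0.5]
gripper_width: 0.3
gripper_force: 0.0
time_s: 8.63
ee_pos: [531.3, 169.8, 93.0]
ee_rot: [179.9, -0.0, 92.4]
force: [0.1, 0.9, -0.4]
gripper_width: 0.4
gripper_force: 0.0
at 8.6333 [531.3 169.8  93. ] [179.9  -0.   92.4] F [ 0.1  0.9 -0.4] w 0.4
(534.3, 170.5, 70) shift m [0.0005 0.003  0.023 ]
```

View pics/btn.png

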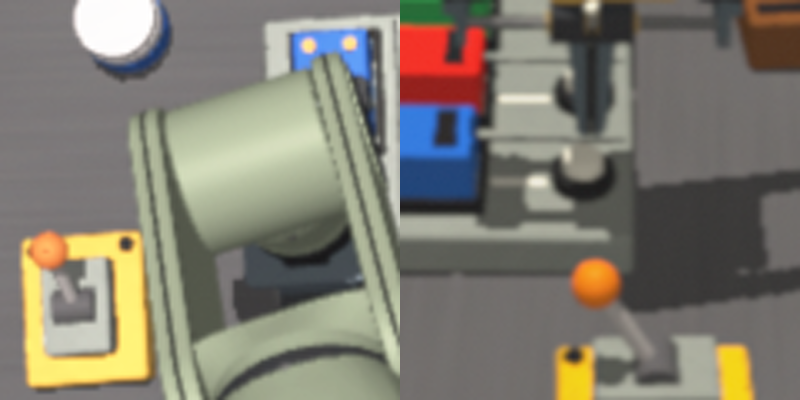

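View pics/w.png

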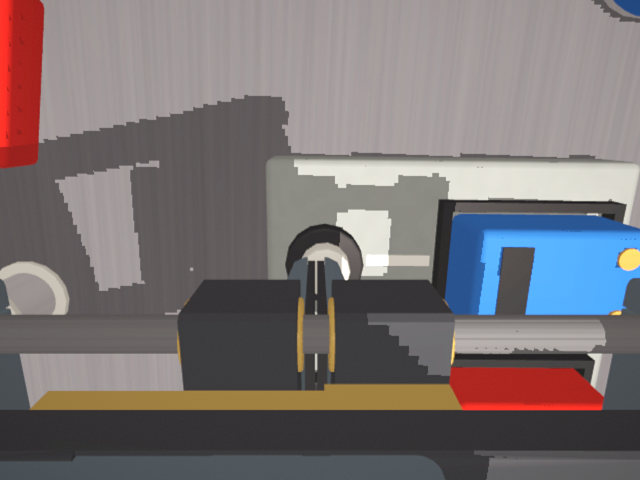

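The lever stays on, with the ball at side-half (596,282). In the wrist view the fingertip is over the blue bay's button at (325,265), about 3 mm short in x. Descending.

```bash
python3 -m crank '[{"grip":0,"x":0,"y":0.003,"z":0.006,"yaw":0},{"grip":0,"x":0,"y":0.003,"z":0.012,"yaw":0},{"grip":0,"x":0,"y":0.003,"z":0.018,"yaw":0},{"grip":0,"x":0,"y":0.003,"z":0.022,"yaw":0},{"grip":0,"x":0,"y":0.003,"z":0.022,"yaw":0}]'
python3 -m crank '[{"grip":0,"x":0,"y":0,"z":0.001,"yaw":0},{"grip":0,"x":0,"y":0,"z":0.002,"yaw":0},{"grip":0,"x":0,"y":0,"z":0.003,"yaw":0},{"grip":0,"x":0,"y":0,"z":0.004,"yaw":0},{"grip":0,"x":0,"y":0,"z":0.005,"yaw":0}]'
python3 -m crank '[{"grip":0,"x":0,"y":0,"z":0.001,"yaw":0},{"grip":0,"x":0,"y":0,"z":0.002,"yaw":0},{"grip":0,"x":0,"y":0,"z":0.003,"yaw":0},{"grip":0,"x":0,"y":0,"z":0.004,"yaw":0},{"grip":0,"x":0,"y":0,"z":0.004,"yaw":0}]'
```

```text
time_s: 9.2
ee_pos: [532.7, 169.4, 68.4]
ee_rot: [-179.8, 0.0, 92.3]
force: [-0.5, 0.7, 0.4]
gripper_width: 0.4
gripper_force: 0.0
time_s: 9.62
ee_pos: [533.8, 169.7, 65.3]
ee_rot: [180.0, -0.0, 92.3]
force: [-0.1, -0.2, 2.4]
gripper_width: 0.2
gripper_force: 1.2
time_s: 10.03
ee_pos: [533.8, 169.8, 61.0]
ee_rot: [180.0, -0.0, 92.4]
force: [-0.2, -0.3, 4.0]
gripper_width: 0.4
gripper_force: 2.2
```

```bash
python3 -m crank '[{"grip":0,"x":0,"y":0,"z":0.0005,"yaw":0},{"grip":0,"x":0,"y":0,"z":0.001,"yaw":0},{"grip":0,"x":0,"y":0,"z":0.0015,"yaw":0},{"grip":0,"x":0,"y":0,"z":0.002,"yaw":0},{"grip":0,"x":0,"y":0,"z":0.002,"yaw":0}]'
```

```text
time_s: 10.45
ee_pos: [533.9, 169.8, 60.2]
ee_rot: [180.0, -0.0, 92.4]
force: [-1.7, -0.1, 11.6]
gripper_width: 0.3
gripper_force: 5.9
```

Bottomed out at 11.6 N. Hold about a second, then release and withdraw.

```bash
python3 -m crank '[{"grip":0,"x":0,"y":0,"z":0,"yaw":0},{"grip":0,"x":0,"y":0,"z":0,"yaw":0},{"grip":0,"x":0,"y":0,"z":0,"yaw":0},{"grip":0,"x":0,"y":0,"z":0,"yaw":0},{"grip":0,"x":0,"y":0,"z":0,"yaw":0}]'
python3 -m crank '[{"grip":0,"x":0,"y":0,"z":0,"yaw":0},{"grip":0,"x":0,"y":0,"z":0,"yaw":0},{"grip":0,"x":0,"y":0,"z":0,"yaw":0},{"grip":0,"x":0,"y":0,"z":0,"yaw":0},{"grip":0,"x":0,"y":0,"z":0,"yaw":0}]'
python3 -m crank '[{"grip":0,"x":0,"y":0,"z":-0.005,"yaw":0},{"grip":0,"x":0,"y":0,"z":-0.010,"yaw":0},{"grip":0,"x":0,"y":0,"z":-0.02,"yaw":0},{"grip":0,"x":0,"y":0,"z":-0.04,"yaw":0},{"grip":0,"x":0,"y":0,"z":-0.06,"yaw":0}]'
python3 -m crank '[{"grip":0,"x":0,"y":0,"z":-0.03,"yaw":0},{"grip":0,"x":0,"y":0,"z":-0.06,"yaw":0},{"grip":0,"x":0,"y":0,"z":-0.09,"yaw":0},{"grip":0,"x":0,"y":0,"z":-0.11,"yaw":0},{"grip":0,"x":0,"y":0,"z":-0.11,"yaw":0}]'
python3 -m crank '[{"grip":0,"x":0,"y":-0.03,"z":0,"yaw":0},{"grip":0,"x":0,"y":-0.06,"z":0,"yaw":0},{"grip":0,"x":0,"y":-0.09,"z":0,"yaw":0},{"grip":0,"x":0,"y":-0.10,"z":0,"yaw":0},{"grip":0,"x":0,"y":-0.10,"z":0,"yaw":0}]'
python3 - <<'E'
from h import *
go()
cv2.imwrite("pics/end.png",grab_frame("side")[:,:,::-1])
E
```

```text
time_s: 10.87
ee_pos: [533.9, 169.8, 60.2]
ee_rot: [179.9, -0.0, 92.3]
force: [-3.3, -0.6, 11.8]
gripper_width: 0.7
gripper_force: 5.8
time_s: 11.28
ee_pos: [533.9, 169.8, 60.2]
ee_rot: [179.9, -0.0, 92.4]
force: [-1.8, -0.3, 11.9]
gripper_width: 0.4
gripper_force: 5.8
time_s: 11.7
ee_pos: [532.8, 169.4, 118.9]
ee_rot: [-179.8, 0.0, 92.3]
force: [0.2, -0.4, -0.3]
gripper_width: 0.5
gripper_force: 0.0
time_s: 12.12
ee_pos: [535.8, 170.4, 234.0]
ee_rot: [179.5, -0.1, 92.3]
force: [0.3, -0.1, 0.0]
gripper_width: 0.2
gripper_force: 0.0
time_s: 12.53
ee_pos: [431.3, 165.2, 228.5]
ee_rot: [-179.9, 0.0, 92.4]
force: [0.8, -0.1, 0.2]
gripper_width: 0.8
gripper_force: 0.0
at 12.5333 [431.3 165.2 228.5] [-179.9    0.    92.4] F [ 0.8 -0.1  0.2] w 0.8
```

View pics/end.png

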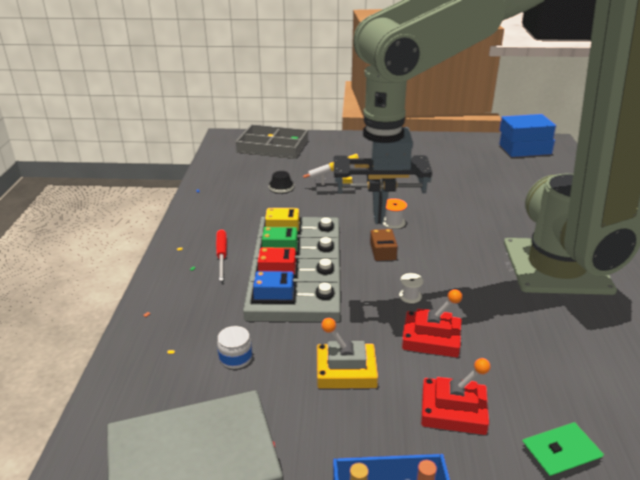

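The lever is over at (329,325), the button is back up at (325,290), everything else is where it was, and the arm is clear.

```bash
python3 -c "
from workcell import *
print(job_done())"
```

```text
the job is handed in; nothing more can be done
None
```

I pushed the yellow isolator's lever to its on stop, then held the blue battery's test button fully down for about a second and let it come up; the arm withdrew, nothing else looked moved in the last picture, and I handed the job in (no verdict was returned).

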